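Spring the tip box with the release dowel

ROBOT

A 6-joint arm with a two-finger parallel gripper is mounted at the origin on a cart in front of the work surface, level with it; the furniture and walls round the work are solid. World frame = base frame: x ahead of the robot, y to its left, z up, the work surface at z = 0. Lengths are in m, angles in rad, forces in N, time in s.
With the tool pointing down it reaches from about 0.325 to 0.775 m from the base axis. Payload 5.5 kg.
Tool frame: the origin (TCP) lies at the centre of the arm's flange, where the gripper is bolted on; the fingertips stand ahead of it and the grasp point (between the pads) lies 155 mm ahead of it (ctrl.tips_ahead is the z of the fingertips in the tool frame, in m); z points along the fingers, y is the direction in which the jaws open and shut (so a half turn about z gives the same grasp; the last joint's range is limited). The gripper opens to 85 mm and grips with 20 to 120 N. Pads are 22 mm wide; open, the fingers measure 114 mm over their backs; the gripper's body (76 mm by 85 mm) begins 54 mm behind the grasp point. The pads swing forward as they close: fully open they stand 13 mm farther back than shut.
Start: joints at [-1.287, 0.091, 1.231, -0, 1.82, -0.057], TCP at [0.201, -0.566, 0.405] pointing down, gripper open.
Joint ranges: [-2.87, 2.87], [-0.86, 2.18], [0.17, 2.46], [-1.51, 4.65], [0.06, 2.69], [-2.65, 2.65]. Speed limits (rad/s): [2.57, 2.57, 3.01, 3.14, 3.14, 3.14].

INTERFACE

Orientations are given as a unit quaternion [w, x, y, z].
In Python, from rig import ctrl gives the robot as it stands. The module is installed in compiled form; this text tells all that it offers.
- The arm moves only by the tool carry_out, never from a script. Its argument "targets" is text: rows parted by semicolons, each of 7 numbers parted by spaces: the closure, from 0 (fully open) to 1 (shut), then the shift along the tool's x, y, z in cm, then the turn, a rotation vector about the tool's x, y, z in degrees. In form: gripper tx ty tz wx wy wz; .... A call has 1 to 12 rows; each row is the pose to reach, as a shift and turn from the pose measured when the call began, along the tool's axes at that moment; what a row does not reach only later rows make up. A row lasts 1/8 s, in which the tool goes at most 62.5 mm and 10.7 degrees, less where a joint would pass 70% of its speed; a pose out of reach is approached as far as the arm can. A call with a gripper value outside its range is refused whole. The fingers move at their own pace and stop on an object; "newtons" is the grip in N (left out, the last holds). Time passes only in rows, so rows that repeat a pose let the fingers close. It gives the time, the measured TCP pose, the force and the opening at its end, in the units of the state.
- ctrl.state(): the state, without advancing time (a new reading comes with each control period).
- ctrl.snapshot(name): name is "scene" or "side" or "wrist"; returns a dict with "img" (400x640x3 uint8, red, green, blue), "fx", "fy", "cx", "cy" (pixels), "extrinsics" (4x4, takes a point from camera to world coordinates). Camera axes: x right, y up, looking along -z (the intrinsics and any distortion apply to the point x, -y, -z); pixel columns grow to the right and rows downward; lengths in m; the calibration is good to about 2 mm. A picture is of the moment at which its call begins. There is no depth.
- ctrl.job_done(): hands the job in, once; it reports no verdict.
The state is a dict: "clock": time; "joint_positions": joint angles; "joint_vel": joint speeds; "tau": joint torques, N m; "tcp_pos": TCP position; "tool_rot": TCP orientation; "ft_force": force on the tool from outside, world axes, zero at the start; "ft_torque": the same for the moment, N m; "opening": finger opening in m.
Only numpy, scipy, OpenCV 4.12 (cv2) and the standard library are available. Lean on these libraries where they do the work, as an engineer would, in place of code of your own. Each camera call takes 0.05 s, during which the arm holds its last target.

TASK

Open the wooden tip box for the evening count: take the wooden dowel off its rest, push its tip through the small brass-rimmed hole in the back of the box and press the spring latch inside gently (never more than 16 N) until the lid pops right up, then lay the dowel back in the grooves of its rest. Touch the box with nothing but the dowel, and leave the jars, pots and tins where they stand.

Things in the scene. Friction and masses are not known exactly. Their poses are not given: they have to be found in the camera images.
- dowel_grip (a point): Centre of the square grip of the loose dowel: a pale wooden rod 10 mm thick, 190 mm long, round-tipped, with a square block 44 mm long, 22 x 22 mm, fitted on it as grip. x runs along the rod to the tip, 125 mm ahead of this point; the rear end is 65 mm behind it. At the start it lies level across its rest, z up, x the same way as the rest's x. About 45 g.
- dowel_tip (a point): The very end of the dowel's round tip, on the rod's axis, 125 mm ahead of the grip's centre; axes as dowel_grip.
- tip_box: The tip box, dark wood, fixed to the counter; origin at the centre of its underside, x from its back (towards the robot) to its front, z up. 120 mm deep (x), 180 mm wide, 104 mm high with the shut lid.
- hole (a point): Centre of the hole, on the outer face of the box's back panel. x points straight into the box (level), z up. The hole is 14 mm across, 58 mm above the counter, midway along the panel, which is 6 mm thick. A brass bush round it stands 8 mm out from the panel and flares from 14 mm inside width at the panel to 26 mm at its mouth.
- pad_middle (a point): On the hole's axis, 22 mm in from the panel's outer face: where the latch's brass pad (22 mm across) stands at middle setting; its screw may put it up to 10 mm nearer or deeper. Pushed straight in, the latch resists with about 4 N plus 0.4 N per mm, frees the lid after 8 mm (7 N) and meets a hard stop at 11 mm (about 8.5 N). Hold it in till the lid has risen, or it may catch again.
- lid (a joint): Angle of the tip box's lid, 0 = shut and latched, 0.7 rad = fully up. The lid is hinged along the far side of the box (away from the robot); its edge over the hole rises. Once unlatched its own spring lifts it, unaided, in about 1 to 2 s, and it stays up.
- rest_seat (a point): On the dowel's rest, where the grip's centre lies when the dowel is laid back, 50 mm above the counter; x along the grooves, the way the dowel points, z up. The rest is fixed: a dark wooden foot with two uprights, 9 mm thick, 34 wide, 65 high, 44 mm before and behind this point, each with a groove open at the top, 14 mm wide, its floor 45 mm up. The grip has 17 mm to spare at each end.
- balm_tin_mid (a point): Low round white pot, 88 mm across, 51 mm high; the point is its centre, half-way up. A bystander that stands loose on the counter.
- jar_honey_mid (a point): Tall jar with a yellow lid, 68 mm across, 112 mm high; the point is its centre, half-way up. A bystander that stands loose on the counter.
- tin_half_mid (a point): Short round food tin, 75 mm across, 58 mm high; the point is its centre, half-way up. A bystander that stands loose on the counter.
- spice_a_mid (a point): Slim white spice jar, 47 mm across, 98 mm high; the point is its centre, half-way up. A bystander that stands loose on the counter.
Mind the look-alikes: they are no part of the job. Leave any turquoise look-alike of the part that bears rest_seat alone.

How it is judged:
On the way, in this order (a step that is already met when the one before it is completed fails the run):
1. the dowel is lifted clear of its rest (z of dowel_grip in the frame of rest_seat above 0.03 m), for 0.1 s.
2. the dowel's tip is through the hole in the back panel (x of dowel_tip in the frame of hole between 0.008 and 0.06 m and y of dowel_tip in the frame of hole between -0.008 and 0.008 m and z of dowel_tip in the frame of hole between -0.008 and 0.008 m), for 0.1 s.
3. the latch has let go and the lid has risen (value of joint lid above 0.5 rad), for 0.1 s.
At the end, for the whole second after the job is handed in: The lid stands open (more than 0.5 rad) and the dowel lies still in the grooves of its rest: grip centre within 22 mm of its seat (within 4 mm in height), along the grooves within 0.1 rad (value of joint lid above 0.5 rad and distance between dowel_grip and rest_seat below 0.022 m and z of dowel_grip in the frame of rest_seat between -0.004 and 0.004 m and angle between the x axis of dowel_grip and the x axis of rest_seat, either way round below 0.1 rad and linear speed of dowel below 0.02 m/s); the robot touches nothing.
It fails at once if the dowel presses on the box or its latch with more than 16 N (contact force between dowel and tip_box above 16 N).
It fails at once if the robot itself pushes on the box or its lid (more than 3 N) (contact force between any of the fingers, the arm and tip_box above 3 N).
It fails at once if a bystander is pushed more than 30 mm from its place (distance of any of balm_tin_mid, jar_honey_mid, tin_half_mid, spice_a_mid from where it was at the start of the episode above 0.03 m).
It also fails if it takes over 72 s, if anything falls off the work surface, if the arm or the gripper's body presses on something with over 40 N, if the wrist force passes 120 N, or if a joint passes its speed limit or range.

## Working session

There is one attempt and no reset: what is moved stays moved. The work goes in short steps, Python scripts to look and compute and a tool call to move; the robot and the scene stay as the last step left them, time stands still between calls to the robot, and variables do not carry over. Pictures are saved under pics/ and viewed, and the job is handed in when it is done.

Besides the shell and the picture viewer there is one more tool, called as name(argument=value, ...) on one line, values as JSON. carry_out: Moves the arm, as the interface text tells. Its arguments: {"type":"object","properties":{"targets":{"type":"string"},"newtons":{"type":"number"}},"required":["targets"]}

```bash
mkdir -p pics; python3 - <<'E'
from rig import ctrl
import cv2,json
print(ctrl.state(), ctrl.tips_ahead)
for n in ["scene","side","wrist"]:
    s=ctrl.snapshot(n); cv2.imwrite(f"pics/{n}0.png",s["img"][:,:,::-1]); print(n,s["fx"],s["fy"],s["cx"],s["cy"],s["extrinsics"].__repr__(),[k for k in s])
E
```

```text
{'clock': 0.0, 'joint_positions': array([-1.28668716e+00,  9.18842125e-02,  1.23189643e+00, -2.23084537e-05,
        1.81979386e+00, -5.66761694e-02]), 'joint_vel': array([ 0.00130231, -0.00035398,  0.00176101, -0.00080208, -0.00089325,
       -0.00157389]), 'tau': array([-1.09214496e-03, -4.58742893e+01, -4.18022490e+01, -2.81896664e-04,
        1.17745169e-02,  1.07369576e-05]), 'tcp_pos': array([ 0.20056188, -0.56555099,  0.40352939]), 'tool_rot': array([-9.83298412e-04,  9.85518239e-01,  1.69566562e-01, -1.23184985e-04]), 'ft_force': array([ 1.15781726, -0.90119993,  0.17624484]), 'ft_torque': array([-0.0071495 , -0.0301613 , -0.00843744]), 'opening': 0.08553961259583465} 0.1734
scene 389.2915953040797 389.2915953040797 319.46415591900393 195.5274676238002 array([[-0.86921778,  0.30354357, -0.39028419,  0.17189146],
       [-0.49442808, -0.53547354,  0.68469626,  0.71816057],
       [-0.00115171,  0.78811763,  0.61552358,  0.6892042 ],
       [ 0.        ,  0.        ,  0.        ,  1.        ]]) ['img', 'fx', 'fy', 'cx', 'cy', 'extrinsics']
side 395.2489941636451 395.2489941636451 325.06075023899695 204.00696502518545 array([[-2.84560145e-01, -8.28652134e-01,  4.82038551e-01,
         1.04572994e+00],
       [ 9.58657762e-01, -2.45495067e-01,  1.43900897e-01,
         1.84891987e-01],
       [-9.05698686e-04,  5.03058459e-01,  8.64251912e-01,
         1.00119917e+00],
       [ 0.00000000e+00,  0.00000000e+00,  0.00000000e+00,
         1.00000000e+00]]) ['img', 'fx', 'fy', 'cx', 'cy', 'extrinsics']
wrist 324.0166923098619 324.0166923098619 324.9437901250579 202.09805303775718 array([[ 0.33507534,  0.90831318,  0.25038306,  0.26417175],
       [-0.94219025,  0.3234296 ,  0.08758322, -0.54369829],
       [-0.0014283 , -0.26525545,  0.96417711,  0.37277312],
       [ 0.        ,  0.        ,  0.        ,  1.        ]]) ['img', 'fx', 'fy', 'cx', 'cy', 'extrinsics']
```

View pics/scene0.png

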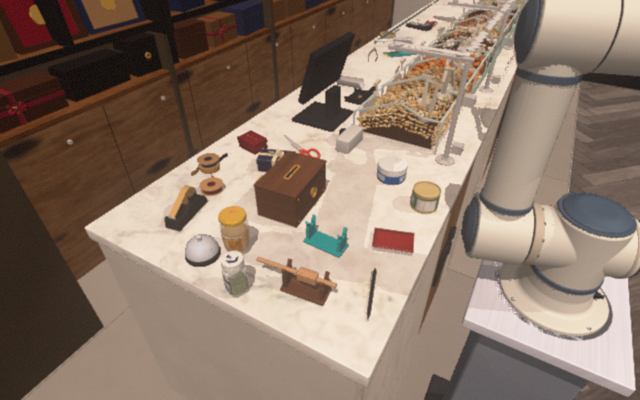

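View pics/side0.png

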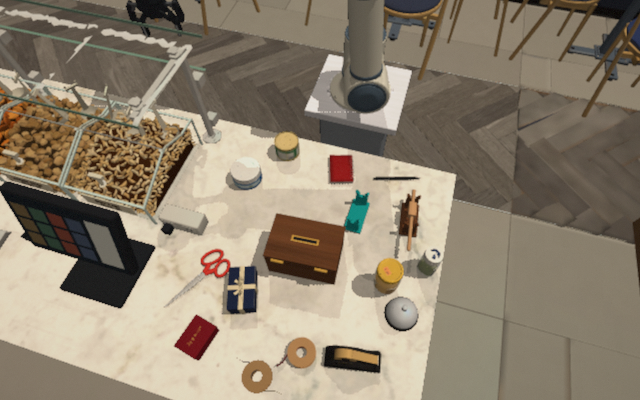

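View pics/wrist0.png

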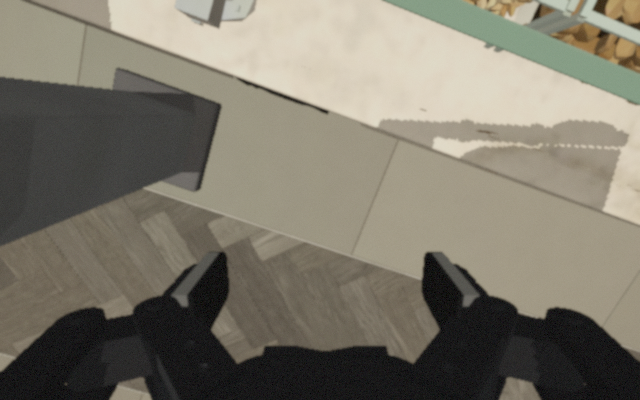

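The dark rest with the dowel is at scene (305,280) and side (410,220). The look-alike is the turquoise rest at scene (327,237) and side (357,212). The box is at scene (292,188) and side (305,248). I'll take close crops next.

```bash
cat > h.py <<'E'
import numpy as np,cv2
from rig import ctrl
def proj(s,p):
    E=s["extrinsics"];q=E[:3,:3].T@(np.asarray(p,float)-E[:3,3]);x,y,z=q[0],-q[1],-q[2]
    return np.array([s["fx"]*x/z+s["cx"],s["fy"]*y/z+s["cy"]])
def ray(s,u,v):
    E=s["extrinsics"];d=np.array([(u-s["cx"])/s["fx"],-(v-s["cy"])/s["fy"],-1.]);d=E[:3,:3]@d
    return E[:3,3],d/np.linalg.norm(d)
def plane(s,uv,z):
    o,d=ray(s,*uv);return o+d*(z-o[2])/d[2]
def tri(l):
    A=0;b=0
    for s,uv in l:
        o,d=ray(s,*uv);P=np.eye(3)-np.outer(d,d);A=A+P;b=b+P@o
    x=np.linalg.solve(A,b)
    return x,[np.round(proj(s,x)-uv,1) for s,uv in l]
def crop(s,name,x0,y0,x1,y1,k):
    c=s["img"][y0:y1,x0:x1,::-1];cv2.imwrite(f"pics/{name}.png",cv2.resize(c,None,fx=k,fy=k,interpolation=cv2.INTER_CUBIC))
E
python3 - <<'E'
from h import *
s=ctrl.snapshot("scene");crop(s,"c_rest",245,210,365,310,6);crop(s,"c_box",240,140,340,230,7)
s=ctrl.snapshot("side");crop(s,"d_rest",330,165,450,285,5);crop(s,"d_box",255,205,355,290,7)
E
```

```text
(no output)
```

View pics/c_rest.png

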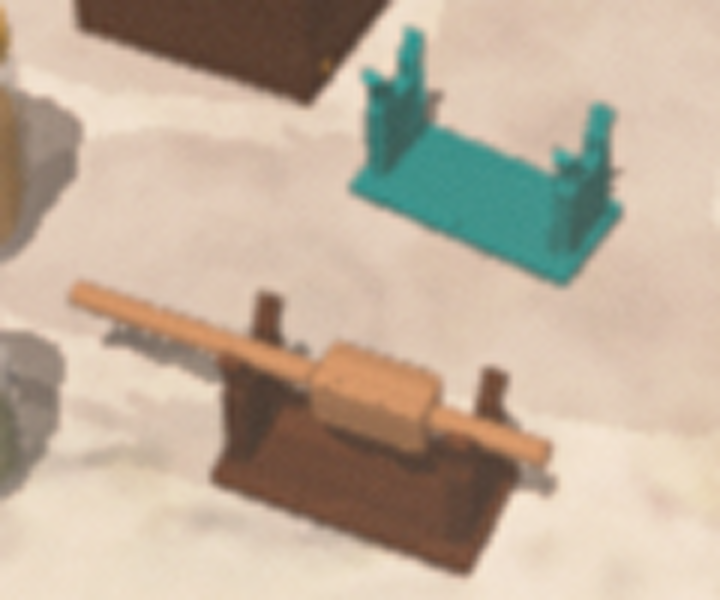

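View pics/c_box.png

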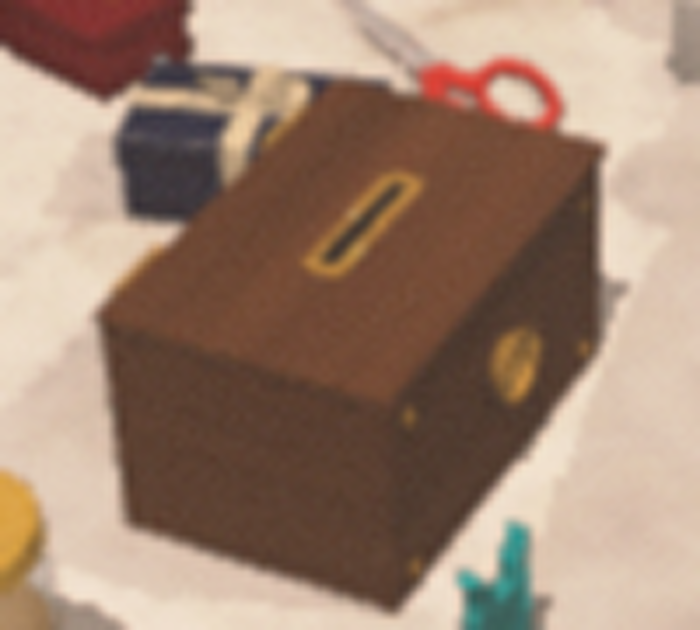

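View pics/d_rest.png

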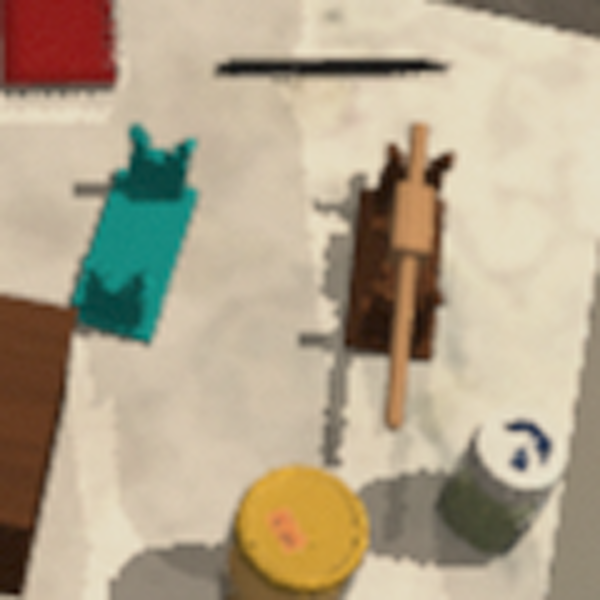

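View pics/d_box.png

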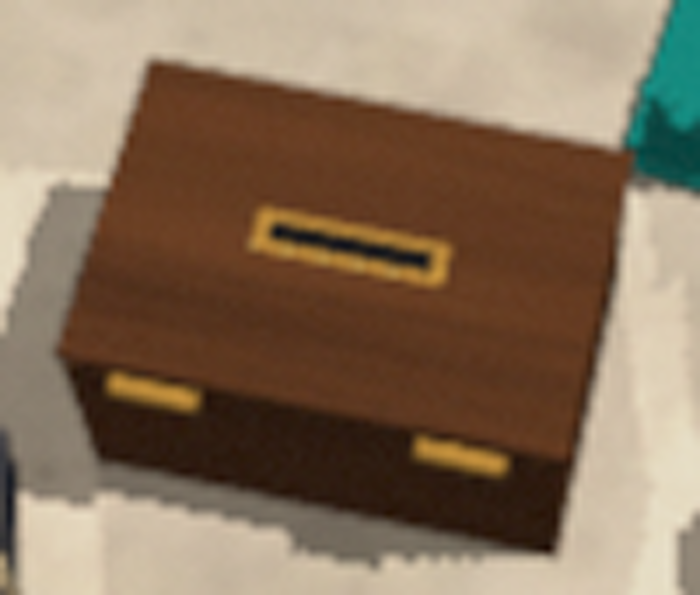

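Crops: the dowel lies on the dark rest, with its long (tip) end at scene crop (75,294) and rear at (548,450). The bush on the box's back is at crop (517,365). I'll triangulate these now.

```bash
python3 - <<'E'
from h import *
np.set_printoptions(precision=4,suppress=True)
S=ctrl.snapshot("scene");D=ctrl.snapshot("side")
c=lambda p,x0,y0,k:np.array([x0+(p[0]+.5)/k-.5,y0+(p[1]+.5)/k-.5])
cr=lambda x,y:c((x,y),245,210,6); cb=lambda x,y:c((x,y),240,140,7)
dr=lambda x,y:c((x,y),330,165,5); db=lambda x,y:c((x,y),255,205,7)
rear=tri([(S,cr(548,450)),(D,dr(420,127))]);tip=tri([(S,cr(75,294)),(D,dr(395,425))])
print("rear",rear,"tip",tip,np.linalg.norm(tip[0]-rear[0]))
for n,a,b in [("back+y",(602,150),(155,62)),("back-y",(395,408),(632,155)),("fr-y",(100,317),(568,460)),("fr+y",(335,82),(60,352))]:
    print(n,tri([(S,cb(*a)),(D,db(*b))]),plane(S,cb(*a),.104),plane(D,db(*b),.104))
print("bush z58",plane(S,cb(517,365),.058))
# dowel by plane
for n,a,b in [("rear",(548,450),(420,127)),("tip",(75,294),(395,425))]:
    print(n,plane(S,cr(*a),.05),plane(D,dr(*b),.05))
# orange wood mask in side/scene
for n,s,(x0,y0,x1,y1) in [("scene",S,(250,250,345,295)),("side",D,(400,185,425,255))]:
    im=s["img"][y0:y1,x0:x1].astype(int);m=((im[...,0]>140)&(im[...,0]-im[...,2]>50)).astype(np.uint8)
    ct=max(cv2.findContours(m,cv2.RETR_EXTERNAL,cv2.CHAIN_APPROX_NONE)[0],key=cv2.contourArea)
    print(n,cv2.contourArea(ct),cv2.boundingRect(ct),cv2.fitLine(ct,cv2.DIST_L1,0,.01,.01).ravel()+[0,0,x0,y0])
    for zz,nm in [(0.05,'all')]:
        M=cv2.moments(ct);print('c',plane(s,(M['m10']/M['m00']+x0,M['m01']/M['m00']+y0),.05))
E
```

```text
rear (array([0.3999, 0.2533, 0.0525]), [array([-0.7,  0.4]), array([-0.3, -0.5])]) tip (array([0.585 , 0.2737, 0.051 ]), [array([-0.5,  0.2]), array([-0.3, -0.3])]) 0.1861891684270637
back+y (array([ 0.6065, -0.0776,  0.1018]), [array([-0.2,  0.1]), array([-0.1, -0.2])]) [ 0.6047 -0.0754  0.104 ] [ 0.608  -0.0766  0.104 ]
back-y (array([0.5915, 0.1009, 0.0998]), [array([-0.7,  0.4]), array([-0.4, -0.6])]) [0.5879 0.1032 0.104 ] [0.595  0.1027 0.104 ]
fr-y (array([0.7119, 0.1105, 0.1017]), [array([-0.7,  0.3]), array([-0.4, -0.6])]) [0.7092 0.111  0.104 ] [0.714  0.1122 0.104 ]
fr+y (array([ 0.7258, -0.0689,  0.1023]), [array([ 0.1, -0.1]), array([0.1, 0.1])]) [ 0.7242 -0.0662  0.104 ] [ 0.7261 -0.0687  0.104 ]
bush z58 [0.5943 0.0096 0.058 ]
rear [0.4001 0.2498 0.05  ] [0.3995 0.2547 0.05  ]
tip [0.5852 0.2719 0.05  ] [0.5852 0.2746 0.05  ]
scene 504.0 (6, 6, 81, 32) [  0.9423   0.3348 256.1196 258.0425]
c [0.4817 0.2595 0.05  ]
side 115.5 (9, 4, 10, 26) [  0.0624  -0.9981 413.0294 213.5296]
c [0.446  0.2608 0.05  ]
```

```bash
python3 - <<'E'
from h import *
np.set_printoptions(precision=3,suppress=True)
S=ctrl.snapshot("scene");D=ctrl.snapshot("side")
print("postbase",plane(S,(446,160),0),plane(D,(213,138),0))
print("posttop", tri([(S,(463,55)),(D,(185,50))]))
print("honeylid",plane(D,(390,273),.112),plane(S,(232,215),.112))
print("spice",plane(D,(434,254),.098))
print("turq foot",[plane(D,p,0.01) for p in [(349,228),(360,234),(370,203)]])
from scipy.spatial.transform import Rotation as R
st=ctrl.state();q=st["tool_rot"];Rm=R.from_quat([q[1],q[2],q[3],q[0]]).as_matrix();print(Rm)
p=st["tcp_pos"]
for t in [(0.463,.26,.40),(.463,.26,.30)]:
    print((Rm.T@(np.array(t)-p))*100)
E
```

```text
postbase [ 0.344 -0.415  0.   ] [ 0.353 -0.401  0.   ]
posttop (array([ 0.357, -0.382,  0.347]), [array([ 0.4, -0.4]), array([0.2, 0.5])])
honeylid [0.687 0.238 0.112] [0.675 0.236 0.112]
spice [0.602 0.332 0.098]
turq foot [array([0.548, 0.106, 0.01 ]), array([0.558, 0.14 , 0.01 ]), array([0.453, 0.144, 0.01 ])]
[[ 0.942  0.334 -0.   ]
 [ 0.334 -0.942  0.   ]
 [ 0.    -0.    -1.   ]]
[ 52.327 -69.029   0.472]
[ 52.327 -69.027  10.472]
```

Post check: the display post is at (0.35,-0.40) and its top is at z 0.35, so I'm swinging inside it.

carry_out(targets="0 1.8 -5.2 0 0 0 0; 0 3.7 -10.4 0 0 0 0; 0 5.5 -15.6 0 0 0 0; 0 8.8 -19.8 0 0 0 0; 0 12 -24 0 0 0 0; 0 15.3 -28.1 0 0 0 0; 0 19.4 -31.9 0 0 0 0; 0 23.5 -35.8 0 0 0 3; 0 27.7 -39.6 0 0 0 6; 0 31.8 -43.5 0 0 0 10; 0 35.9 -47.3 0 0 0 13; 0 35.9 -47.3 0 0 0 13")

```text
clock: 1.95
tcp_pos: [0.3815, 0.0035, 0.4044]
tool_rot: [-0.001, 0.998, 0.06, -0.0]
ft_force: [-0.6, -1.0, 0.2]
opening: 0.0854
```

carry_out(targets="0 2.2 -4.9 0 0 0 0; 0 4.5 -9.8 0 0 0 0; 0 6.7 -14.7 1 0 0 0; 0 9 -19.6 3 0 0 0; 0 11.2 -24.5 6 0 0 0; 0 11.2 -24.5 7 0 0 0; 0 11.2 -24.5 7 0 0 0")

```text
clock: 2.82
tcp_pos: [0.4633, 0.2593, 0.3337]
tool_rot: [0.0, 0.998, 0.06, -0.001]
ft_force: [0.7, 1.4, 0.6]
opening: 0.0857
```

```bash
python3 - <<'E'
from h import *
np.set_printoptions(precision=4,suppress=True)
s=ctrl.snapshot("wrist");cv2.imwrite("pics/w1.png",s["img"][:,:,::-1]);print(ctrl.state()["tcp_pos"])
for p in [(0.4628,.2602,.05),(.587,.274,.05),(.398,.253,.05)]: print(proj(s,p))
E
```

```text
[0.4633 0.259  0.3352]
[322.666  199.0676]
[324.2006  27.5909]
[322.0115 272.2105]
```

View pics/w1.png

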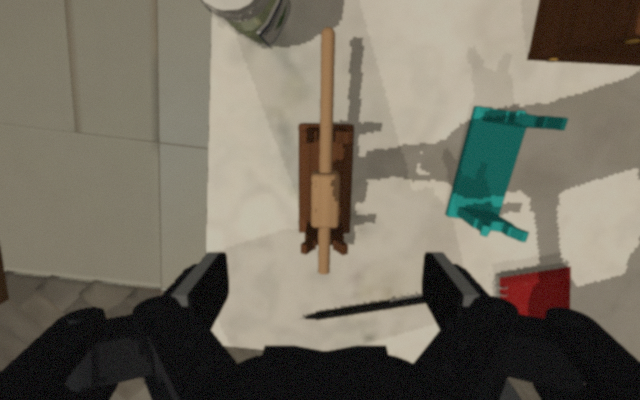

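Wrist view: the grip is at (324,199), the tip at (327,28) and the rear at (323,273). This agrees with the triangulation within 2-3 px. The dark rest is under it and the turquoise one is at (487,165). Descending to grasp.

carry_out(targets="0 0 0 4 0 0 0.9; 0 0 0 8 0 0 0.9; 0 0 0 11 0 0 0.9; 0 0 0 12.9 0 0 0.9; 0 0 0 12.9 0 0 0.9; 0 0 0 12.9 0 0 0.9", newtons=60)

```text
clock: 3.62
tcp_pos: [0.4639, 0.259, 0.2082]
tool_rot: [-0.001, 0.999, 0.052, 0.001]
ft_force: [0.2, -0.0, -0.4]
opening: 0.0852
```

```bash
python3 - <<'E'
from h import *
s=ctrl.snapshot("wrist");cv2.imwrite("pics/w2.png",s["img"][:,:,::-1])
s=ctrl.snapshot("scene");crop(s,"s2",240,190,370,310,6)
for i in range(5): st=ctrl.state();print(st["tcp_pos"],st["ft_force"])
E
```

```text
[0.46383491 0.25926279 0.20817005] [ 0.15471261  0.48583652 -0.13814669]
[0.46383491 0.25926279 0.20817005] [ 0.15471261  0.48583652 -0.13814669]
[0.46383491 0.25926279 0.20817005] [ 0.15471261  0.48583652 -0.13814669]
[0.46383491 0.25926279 0.20817005] [ 0.15471261  0.48583652 -0.13814669]
[0.46383491 0.25926279 0.20817005] [ 0.15471261  0.48583652 -0.13814669]
```

View pics/w2.png

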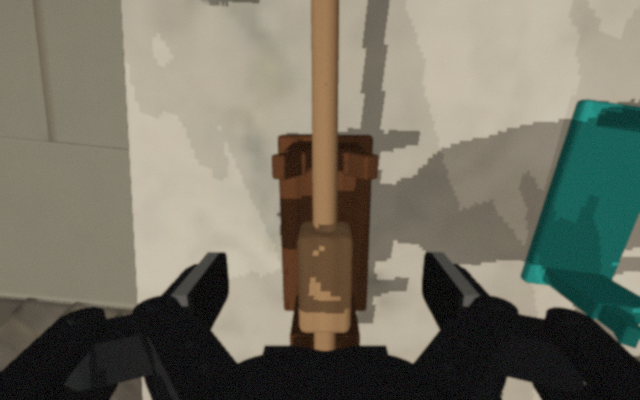

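View pics/s2.png

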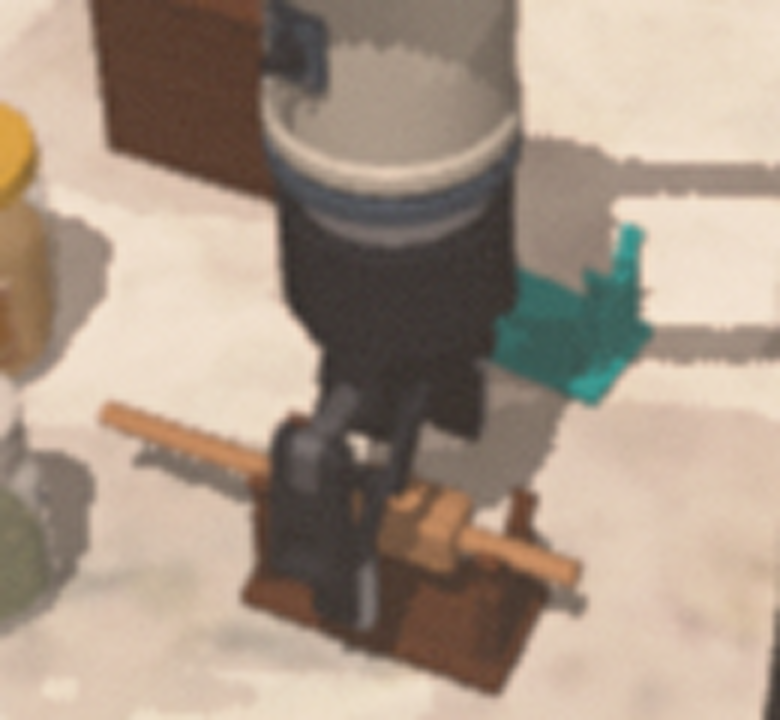

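The wrist view shows the grip at (325,278), centred between the pads at 227 and 424. Closing.

carry_out(targets="1 0 0 0.2 0 0 0; 1 0 0 0.2 0 0 0; 1 0 0 0.2 0 0 0; 1 0 0 0.2 0 0 0; 1 0 0 0.2 0 0 0; 1 0 0 0.2 0 0 0; 1 0 0 0.2 0 0 0; 1 0 0 0.2 0 0 0", newtons=70)

```text
clock: 4.72
tcp_pos: [0.4639, 0.2593, 0.2063]
tool_rot: [-0.001, 0.999, 0.052, 0.002]
ft_force: [0.1, 0.5, 2.6]
opening: 0.0205
```

```bash
python3 - <<'E'
from h import *
s=ctrl.snapshot("wrist");cv2.imwrite("pics/w3.png",s["img"][:,:,::-1])
print(ctrl.state())
E
```

```text
{'clock': 4.775, 'joint_positions': array([ 4.45481303e-01, -4.09335873e-02,  1.71849281e+00,  7.38056471e-04,
        1.46039150e+00,  1.91242985e+00]), 'joint_vel': array([ 0.00078888, -0.00022817,  0.00157658, -0.00194519, -0.0005033 ,
        0.00042888]), 'tau': array([-2.70422185e-01, -3.75025034e+01, -3.92055988e+01, -1.68096274e-01,
        4.29981470e-02,  1.55956594e-03]), 'tcp_pos': array([0.46389189, 0.25931878, 0.2063269 ]), 'tool_rot': array([-0.00103711,  0.99865261,  0.05186053,  0.00154107]), 'ft_force': array([-0.61579967,  1.16168029,  0.96986585]), 'ft_torque': array([ 0.10864698, -0.06625401, -0.0246006 ]), 'opening': 0.021079558418792554}
```

View pics/w3.png

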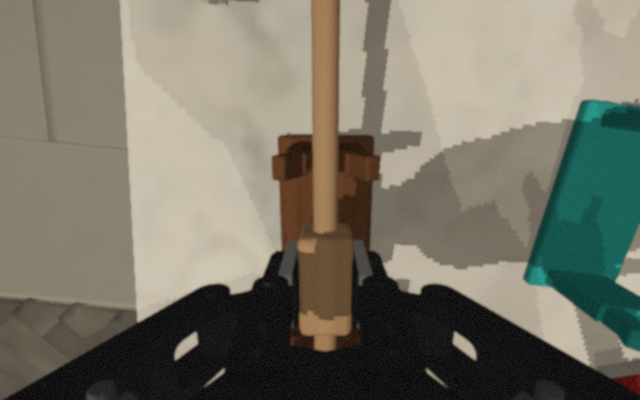

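carry_out(targets="1 0 0 -4 0 0 0; 1 0 0 -9 0 0 0; 1 0 0 -13 0 0 0; 1 -1 5 -14 0 0 0.3; 1 -2 10 -14 0 0 0.6; 1 -3 15 -14 0 0 0.9; 1 -4 20 -14 0 0 1.2; 1 -5 25 -14 0 0 1.4; 1 -5 25.6 -12 0 0 1.4; 1 -5 25.6 -8 0 0 1.4; 1 -5 25.6 -4 0 0 1.4; 1 -5 25.6 -4 0 0 1.4")

```text
clock: 6.28
tcp_pos: [0.4392, 0.0002, 0.2412]
tool_rot: [-0.002, 0.999, 0.04, -0.003]
ft_force: [-0.4, -0.2, -0.6]
opening: 0.0211
```

```bash
python3 - <<'E'
from h import *
s=ctrl.snapshot("wrist");cv2.imwrite("pics/w4.png",s["img"][:,:,::-1])
s=ctrl.snapshot("scene");crop(s,"s4",240,130,370,240,6)
s=ctrl.snapshot("side");crop(s,"d4",255,150,365,260,6)
print(ctrl.state())
E
```

```text
{'clock': 6.425, 'joint_positions': array([-0.07851685, -0.32755583,  1.89586467,  0.00254098,  1.56873107,
        1.41233132]), 'joint_vel': array([-0.00436158, -0.01142879, -0.01993898, -0.00220245, -0.00458572,
       -0.00113662]), 'tau': array([ 3.37545636e-03, -2.61705869e+01, -4.00383604e+01,  1.65301556e-02,
        2.24653532e-02,  5.09974940e-03]), 'tcp_pos': array([ 4.40970216e-01, -1.63427755e-04,  2.47181261e-01]), 'tool_rot': array([-9.92481683e-04,  9.99197737e-01,  3.99635658e-02,  2.41059538e-03]), 'ft_force': array([-0.12650976, -0.29505666,  0.74093882]), 'ft_torque': array([-0.03111346, -0.04347358,  0.04549645]), 'opening': 0.021018321461642377}
```

View pics/w4.png

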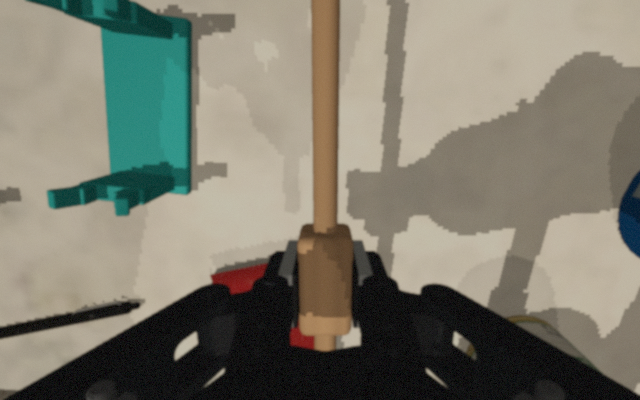

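View pics/s4.png

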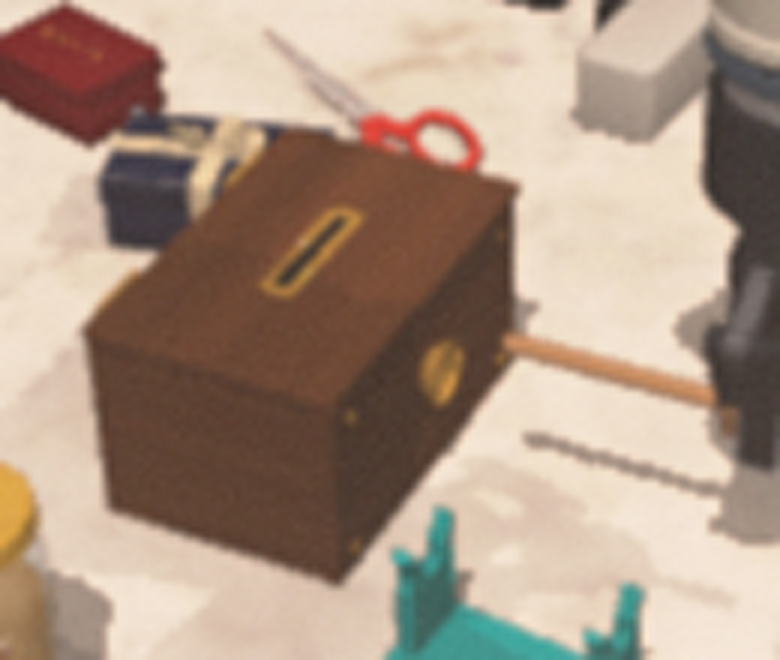

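View pics/d4.png

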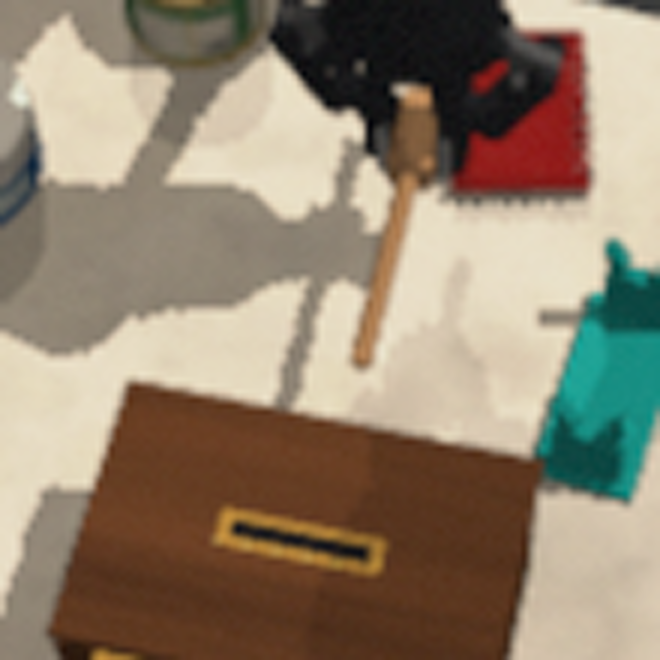

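```bash
cat > m.py <<'E'
from h import *
np.set_printoptions(precision=4,suppress=True)
def line(pts): 
    vx,vy,x,y=cv2.fitLine(np.array(pts,np.float32),cv2.DIST_HUBER,0,.01,.01).ravel();return np.array([vx,vy]),np.array([x,y])
def bush(S):
    x0,y0,x1,y1=300,175,325,205
    im=S["img"][y0:y1,x0:x1].astype(int);m=((im[...,0]>110)&(im[...,0]-im[...,2]>55)).astype(np.uint8)
    m=cv2.resize(m*255,None,fx=8,fy=8,interpolation=cv2.INTER_CUBIC);m=(m>127).astype(np.uint8)
    ct=max(cv2.findContours(m,cv2.RETR_EXTERNAL,cv2.CHAIN_APPROX_NONE)[0],key=cv2.contourArea)
    e=cv2.fitEllipse(cv2.convexHull(ct));return (np.array(e[0])+.5)/8-.5+[x0,y0],np.array(e[1])/8,e[2]
E
python3 - <<'E'
from m import *
S=ctrl.snapshot("scene");D=ctrl.snapshot("side")
print(bush(S))
c=lambda p,x0,y0,k:np.array([x0+(p[0]+.5)/k-.5,y0+(p[1]+.5)/k-.5])
t=tri([(S,c((508,342),240,130,6)),(D,c((362,360),255,150,6))]);print("tip",t)
st=ctrl.state();print(st["tcp_pos"])
# expected tip from TCP
from scipy.spatial.transform import Rotation as R
q=st["tool_rot"];Rm=R.from_quat([q[1],q[2],q[3],q[0]]).as_matrix();print("tip kin",st["tcp_pos"]+Rm@[.1235,0,.1563],Rm[:,0])
# bush mouth: true mouth centre projection for hypotheses
yaw=.08;x=np.array([np.cos(yaw),np.sin(yaw),0])
H=np.array([.599,.0117,.058])
print("mouth proj",proj(S,H-.008*x),"panel proj",proj(S,H))
yv=np.array([-x[1],x[0],0]);zv=np.array([0,0,1.])
for off in (0,.008):
    o,d=ray(S,*bush(S)[0]); n=x;P=H-off*x;k=(P-o)@n/(d@n);h=o+k*d;print(off,h,"rel y,z",(h-P)@yv,(h-P)@zv)
cv2.imwrite("pics/bush5.png",cv2.resize(S["img"][170:210,295:335,::-1],None,fx=14,fy=14,interpolation=cv2.INTER_NEAREST))
E
```

```text
(array([305.7329, 177.101 ]), array([13.3081, 22.771 ]), 27.238529205322266)
tip (array([0.5606, 0.0118, 0.0887]), [array([-0.1,  0.1]), array([-0.1, -0.1])])
[ 0.4411 -0.0003  0.2478]
tip kin [0.5652 0.0098 0.0923] [0.9968 0.0796 0.0065]
mouth proj [314.2116 192.3735] panel proj [311.5094 191.6029]
0 [0.5965 0.0425 0.1252] rel y,z 0.030942582185337252 0.06720458989373085
0.008 [0.5873 0.0572 0.1374] rel y,z 0.046267092519322144 0.07942275590159126
```

View pics/bush5.png

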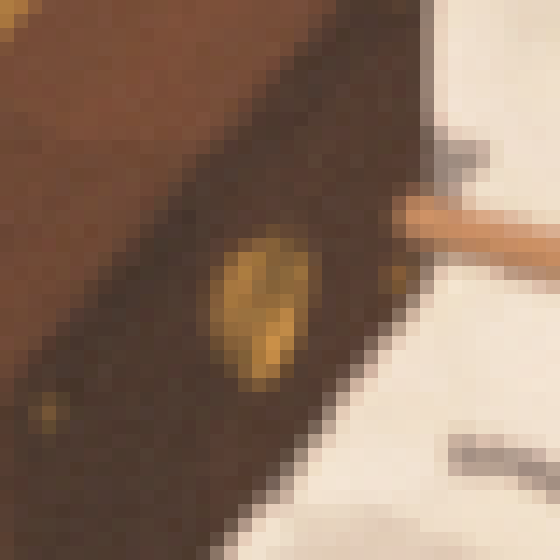

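The scene zoom shows the bush at about (313.7,191.8). My hole estimate predicts its mouth at (314.2,192.4) and the panel face at (311.5,191.6), so they agree to about 1 mm. Lowering to hole height and closing the gap a little.

carry_out(targets="1 0 0 1.5 0 0 0; 1 0 0 3.3 0 0 0; 1 0.6 0 3.35 0 0 0; 1 1.2 0 3.35 0 0 0; 1 1.2 0 3.35 0 0 0; 1 1.2 0 3.35 0 0 0; 1 1.2 0 3.35 0 0 0")

```text
clock: 7.4
tcp_pos: [0.4533, 0.0007, 0.2146]
tool_rot: [-0.001, 0.999, 0.04, 0.003]
ft_force: [-0.3, 0.1, 0.1]
opening: 0.0213
```

```bash
python3 - <<'E'
from m import *
S=ctrl.snapshot("scene");D=ctrl.snapshot("side");crop(S,"s6",285,160,365,220,10);crop(D,"d6",275,170,355,230,10)
from scipy.spatial.transform import Rotation as R
for i in range(3):
    st=ctrl.state();q=st["tool_rot"];Rm=R.from_quat([q[1],q[2],q[3],q[0]]).as_matrix();t=st["tcp_pos"]+Rm@[.1235,0,.1563]
    print(st["tcp_pos"],"tip kin",t,Rm[:,0],st["ft_force"],proj(S,t),proj(D,t)); ctrl.snapshot("wrist")
E
```

```text
[0.4533 0.0007 0.2146] tip kin [0.5774 0.0108 0.0591] [0.9968 0.0796 0.0068] [-0.2049 -0.4766 -0.5791] [318.6949 193.535 ] [312.9015 220.0113]
[0.4533 0.0007 0.2145] tip kin [0.5774 0.0108 0.0591] [0.9968 0.0797 0.0067] [-0.0989 -0.3343  0.593 ] [318.6976 193.5553] [312.9072 220.0176]
[0.4533 0.0007 0.2145] tip kin [0.5774 0.0108 0.059 ] [0.9968 0.0797 0.0066] [-0.3637 -0.2213 -0.6276] [318.7011 193.5782] [312.9158 220.0229]
```

View pics/s6.png

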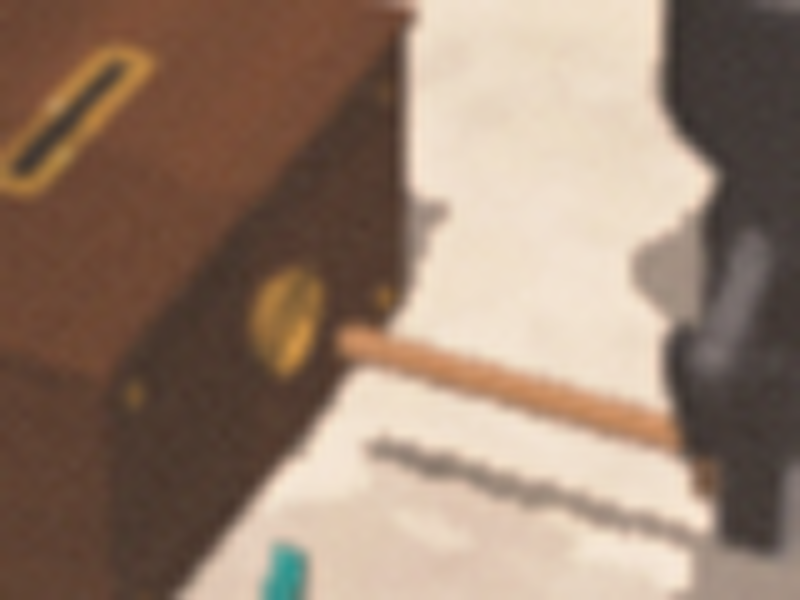

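View pics/d6.png

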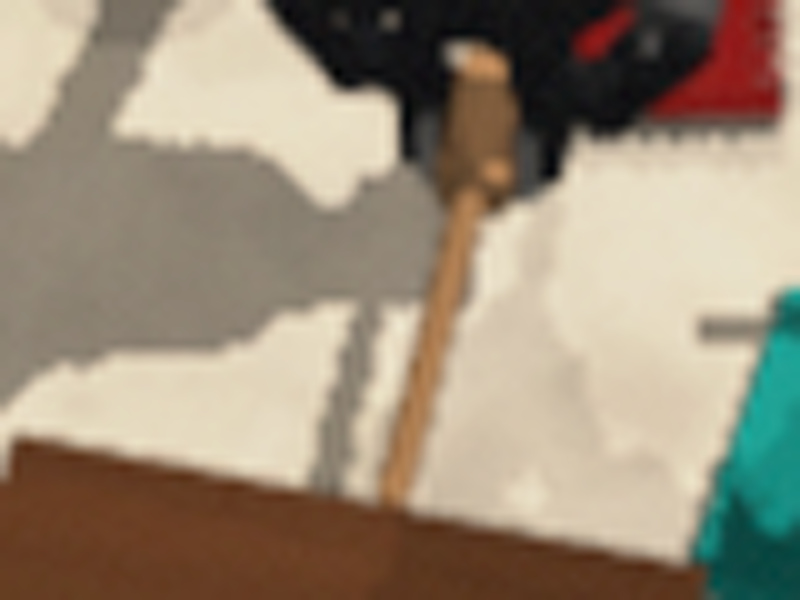

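```bash
python3 - <<'E'
from m import *
S=ctrl.snapshot("scene");D=ctrl.snapshot("side")
yaw=.08;x=np.array([np.cos(yaw),np.sin(yaw),0]);yv=np.array([-x[1],x[0],0])
H=np.array([.599,.0125,.058])
for off in (.004,.006,.008):
    P=H-off*x;o,d=ray(S,313.55,191.65);k=(P-o)@x/(d@x);h=o+k*d;print(off,h,(h-P)@yv,(h-P)[2])
# if z=.058 forced: 
print(plane(S,(313.55,191.65),.058))
# rod axis on z=.0587 plane in side: edges of rod mid points
c=lambda p,x0,y0,k:np.array([x0+(p[0]+.5)/k-.5,y0+(p[1]+.5)/k-.5])
a=plane(D,c((396,495),275,170,10),.0587);b=plane(D,c((465,205),275,170,10),.0587);print(a,b,np.arctan2(*(a-b)[[1,0]]))
# lid edge corners refined by line fits in side (brown/not) 
P1=c((155,62),255,205,7);P2=c((632,155),255,205,7)
m=.5*(plane(D,P1,.104)+plane(D,P2,.104));print(m)
E
```

```text
0.004 [0.5954 0.0071 0.0561] -0.0051274807756216305 -0.0018909182435734098
0.006 [0.5931 0.011  0.0596] -0.0010619892855378004 0.0015747740822973852
0.008 [0.5908 0.0149 0.063 ] 0.0030035022045460215 0.005040466408168069
[0.5942 0.0092 0.058 ]
[0.5735 0.0131 0.0587] [0.4796 0.0042 0.0587] 0.09468796188660811
[0.6015 0.0131 0.104 ]
```

Alignment: the kinematic tip projects within 0.5 px of the seen tip. The box midline offset estimates are −1.4 mm (scene) and +2.4 mm (side), which average to about 0. Feeding in slowly with force checks.

carry_out(targets="1 0.4 0 0 0 0 0; 1 0.8 0 0 0 0 0; 1 1.1 0 0 0 0 0; 1 1.4 0 0 0 0 0; 1 1.6 0 0 0 0 0; 1 1.6 0 0 0 0 0")

```text
clock: 8.5
tcp_pos: [0.4693, 0.002, 0.2145]
tool_rot: [-0.001, 0.999, 0.04, 0.003]
ft_force: [0.1, 0.0, -0.9]
opening: 0.0209
```

carry_out(targets="1 0.15 0 0 0 0 0; 1 0.3 0 0 0 0 0; 1 0.45 0 0 0 0 0; 1 0.45 0 0 0 0 0")

```text
clock: 9.0
tcp_pos: [0.4739, 0.0023, 0.2145]
tool_rot: [-0.001, 0.999, 0.04, 0.003]
ft_force: [1.0, 0.3, -0.4]
opening: 0.021
```

```bash
python3 - <<'E'
from m import *
S=ctrl.snapshot("scene");D=ctrl.snapshot("side");crop(S,"s7",285,160,365,220,10)
st=ctrl.state();print(st["ft_force"],st["ft_torque"],st["tcp_pos"])
E
```

```text
[-0.5337  0.2259 -0.7944] [-0.0351  0.0885  0.0119] [0.4738 0.0023 0.2145]
```

View pics/s7.png

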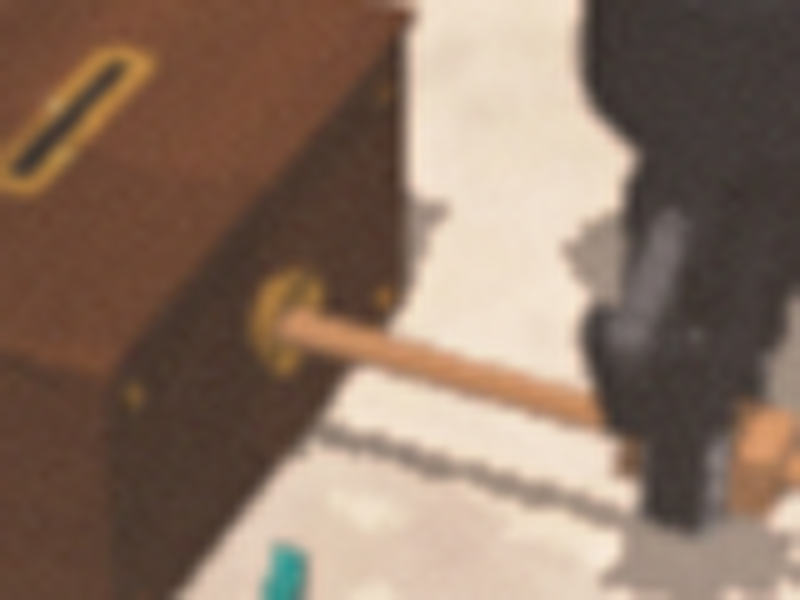

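The scene shows the rod entering the bush at crop (285,325), near its middle, with no contact force. Going on.

carry_out(targets="1 0.1 0 0 0 0 0; 1 0.2 0 0 0 0 0; 1 0.3 0 0 0 0 0; 1 0.3 0 0 0 0 0")

```text
clock: 9.6
tcp_pos: [0.4769, 0.0026, 0.2145]
tool_rot: [-0.001, 0.999, 0.04, 0.003]
ft_force: [-0.7, -0.6, -1.1]
opening: 0.0213
```

carry_out(targets="1 0.1 0 0 0 0 0; 1 0.2 0 0 0 0 0; 1 0.3 0 0 0 0 0; 1 0.4 0 0 0 0 0; 1 0.4 0 0 0 0 0")

```text
clock: 10.22
tcp_pos: [0.4809, 0.0028, 0.2145]
tool_rot: [-0.001, 0.999, 0.04, 0.003]
ft_force: [0.1, -0.4, -1.1]
opening: 0.0209
```

carry_out(targets="1 0.1 0 0 0 0 0; 1 0.2 0 0 0 0 0; 1 0.3 0 0 0 0 0; 1 0.4 0 0 0 0 0; 1 0.4 0 0 0 0 0")

```text
clock: 10.85
tcp_pos: [0.485, 0.0031, 0.2145]
tool_rot: [-0.001, 0.999, 0.04, 0.003]
ft_force: [-0.6, -1.5, -0.4]
opening: 0.0207
```

carry_out(targets="1 0.1 0 0 0 0 0; 1 0.2 0 0 0 0 0; 1 0.3 0 0 0 0 0; 1 0.3 0 0 0 0 0")

```text
clock: 11.35
tcp_pos: [0.4881, 0.0033, 0.2145]
tool_rot: [-0.001, 0.999, 0.04, 0.003]
ft_force: [-1.5, -1.5, -2.0]
opening: 0.0205
```

carry_out(targets="1 0.1 0 0 0 0 0; 1 0.2 0 0 0 0 0; 1 0.3 0 0 0 0 0; 1 0.3 0 0 0 0 0")

```text
clock: 11.85
tcp_pos: [0.4912, 0.0035, 0.2146]
tool_rot: [-0.001, 0.999, 0.04, 0.003]
ft_force: [-0.3, -1.6, -0.8]
opening: 0.0206
```

```bash
python3 - <<'E'
from m import *
F=[];T=[]
for i in range(8):
    ctrl.snapshot("wrist");st=ctrl.state();F.append(st["ft_force"]);T.append(st["ft_torque"])
print(np.mean(F,0),np.std(F,0),np.mean(T,0))
E
```

```text
[ 0.4135 -1.5845 -0.7991] [0.5599 0.6165 0.3934] [-0.2312  0.0449 -0.1765]
```

A side force of −1.6 N in y means the rod is touching the +y wall of the hole. Easing 0.8 mm towards −y.

carry_out(targets="1 0 0.04 0 0 0 0; 1 0 0.08 0 0 0 0; 1 0.1 0.08 0 0 0 0; 1 0.1 0.08 0 0 0 0")

```text
clock: 12.75
tcp_pos: [0.4923, 0.0029, 0.2147]
tool_rot: [-0.001, 0.999, 0.04, 0.003]
ft_force: [-0.5, -0.3, -0.4]
opening: 0.0207
```

```bash
cat > f.py <<'E'
from m import *
F=[];T=[]
for i in range(6):
    ctrl.snapshot("wrist");st=ctrl.state();F.append(st["ft_force"]);T.append(st["ft_torque"])
print(st["tcp_pos"],np.mean(F,0),np.mean(T,0))
E
python3 f.py
```

```text
[0.4922 0.0028 0.2146] [ 0.0856  0.2492 -0.1611] [ 0.0207 -0.0011 -0.0006]
```

Free now. The tip is about 17 mm in, so I continue to the pad.

carry_out(targets="1 0.1 0 0 0 0 0; 1 0.2 0 0 0 0 0; 1 0.2 0 0 0 0 0")

```text
clock: 13.42
tcp_pos: [0.4939, 0.003, 0.2143]
tool_rot: [-0.001, 0.999, 0.04, 0.003]
ft_force: [-5.9, -1.3, -0.2]
opening: 0.0209
```

carry_out(targets="1 0.1 0 0 0 0 0; 1 0.2 0 0 0 0 0; 1 0.2 0 0 0 0 0")

```text
clock: 13.8
tcp_pos: [0.4958, 0.0031, 0.2143]
tool_rot: [-0.001, 0.999, 0.04, 0.002]
ft_force: [-5.0, -1.1, 1.5]
opening: 0.0212
```

carry_out(targets="1 0.1 0 0 0 0 0; 1 0.2 0 0 0 0 0; 1 0.2 0 0 0 0 0")

```text
clock: 14.18
tcp_pos: [0.4975, 0.0032, 0.2143]
tool_rot: [-0.001, 0.999, 0.04, 0.002]
ft_force: [-5.8, -1.1, 2.3]
opening: 0.0211
```

carry_out(targets="1 0.1 0 0 0 0 0; 1 0.2 0 0 0 0 0; 1 0.2 0 0 0 0 0")

```text
clock: 14.55
tcp_pos: [0.4993, 0.0033, 0.2143]
tool_rot: [-0.001, 0.999, 0.04, 0.001]
ft_force: [-6.0, 0.3, 2.4]
opening: 0.0211
```

Contact came at TCP x≈0.4935 and the force is rising as specified. Release is expected near 0.5017.

carry_out(targets="1 0.1 0 0 0 0 0; 1 0.1 0 0 0 0 0")

```text
clock: 14.8
tcp_pos: [0.5, 0.0034, 0.2144]
tool_rot: [-0.001, 0.999, 0.04, 0.0]
ft_force: [-6.9, -1.2, 1.9]
opening: 0.0212
```

```bash
python3 f.py; python3 - <<'E'
from m import *
S=ctrl.snapshot("scene");D=ctrl.snapshot("side");crop(S,"s8",275,140,365,220,8);W=ctrl.snapshot("wrist");cv2.imwrite("pics/w8.png",W["img"][:,:,::-1])
E
```

```text
[0.4999 0.0034 0.2144] [-6.5077 -0.1886  2.2475] [-0.0661  0.7255 -0.0102]
```

View pics/s8.png

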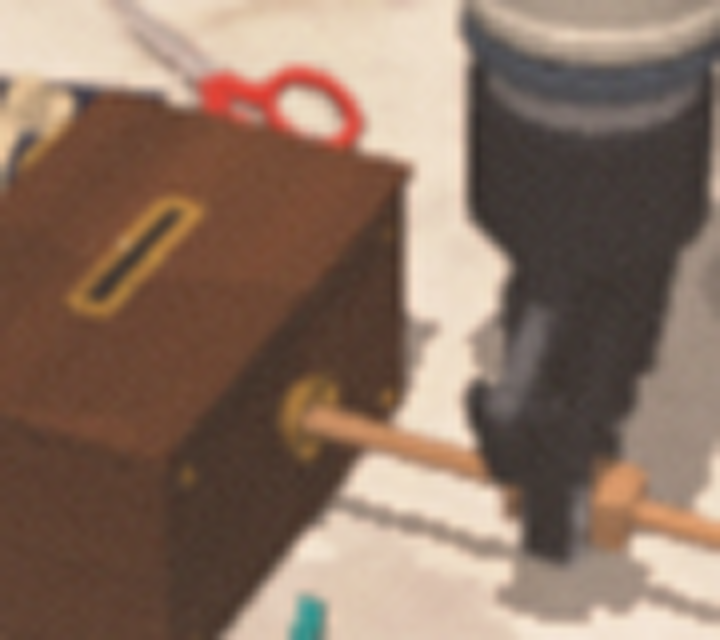

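View pics/w8.png

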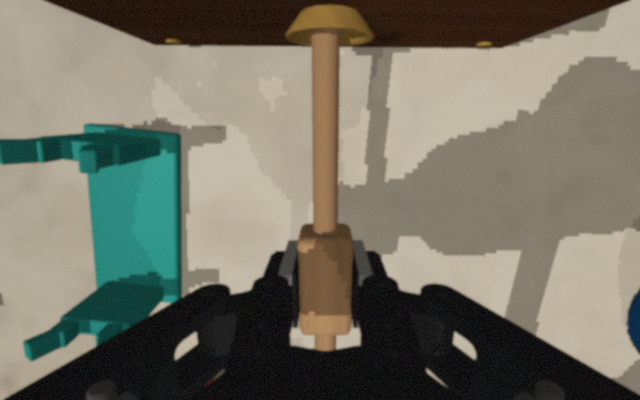

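The wrist view shows the rod at (325,30), nearly centred in the bush (286–374). The force is 6.5 N. Continuing with a slight lift.

carry_out(targets="1 0.05 0 -0.03 0 0 0; 1 0.1 0 -0.03 0 0 0; 1 0.1 0 -0.03 0 0 0")

```text
clock: 15.62
tcp_pos: [0.5006, 0.0034, 0.2146]
tool_rot: [-0.001, 0.999, 0.04, -0.0]
ft_force: [-6.6, -0.7, 3.2]
opening: 0.0206
```

carry_out(targets="1 0.1 0 0 0 0 0; 1 0.1 0 0 0 0 0")

```text
clock: 15.88
tcp_pos: [0.5012, 0.0035, 0.2147]
tool_rot: [-0.001, 0.999, 0.04, -0.001]
ft_force: [-7.8, -1.0, 2.4]
opening: 0.0212
```

```bash
python3 f.py; python3 - <<'E'
from m import *
S=ctrl.snapshot("scene");crop(S,"s9",255,120,365,220,6)
E
```

```text
[0.5012 0.0035 0.2147] [-7.2046 -0.6068  2.7935] [-0.0635  0.7288 -0.0016]
```

View pics/s9.png

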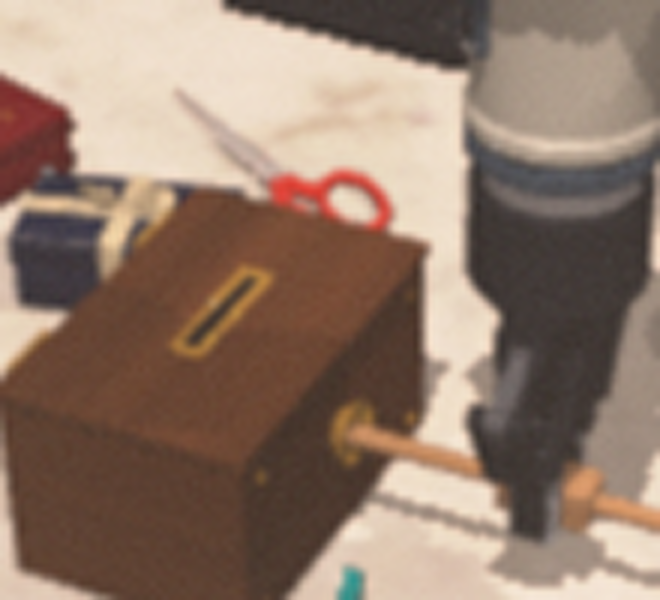

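carry_out(targets="1 0.06 0 0 0 0.2 0; 1 0.12 0 0 0 0.4 0; 1 0.12 0 0 0 0.4 0")

```text
clock: 16.6
tcp_pos: [0.5019, 0.0035, 0.2144]
tool_rot: [-0.001, 0.999, 0.04, 0.001]
ft_force: [-7.5, -0.5, 2.5]
opening: 0.0208
```

carry_out(targets="1 0.06 0 0 0 0.2 0; 1 0.12 0 0 0 0.2 0; 1 0.12 0 0 0 0.2 0")

```text
clock: 16.98
tcp_pos: [0.5026, 0.0036, 0.2142]
tool_rot: [-0.001, 0.999, 0.04, 0.002]
ft_force: [-6.6, -2.0, 2.1]
opening: 0.0211
```

```bash
python3 f.py; python3 - <<'E'
from m import *
S=ctrl.snapshot("scene");crop(S,"s10",255,120,365,220,6)
E
```

```text
[0.5025 0.0036 0.2142] [-7.5948 -0.5842  2.0058] [-0.0978  0.8988 -0.019 ]
```

View pics/s10.png

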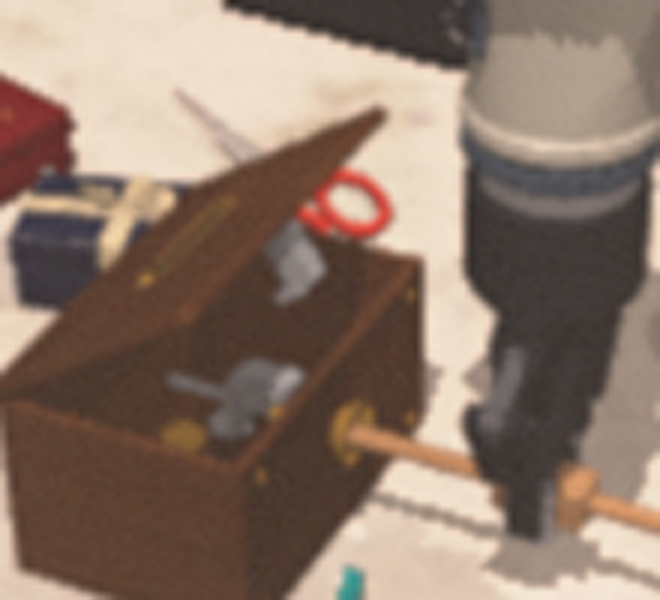

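The lid has risen well above the box in the scene view. Holding for 1.5 s so it comes fully up.

carry_out(targets="1 0.05 0 0 0 0 0; 1 0.05 0 0 0 0 0; 1 0.05 0 0 0 0 0; 1 0.05 0 0 0 0 0; 1 0.05 0 0 0 0 0; 1 0.05 0 0 0 0 0; 1 0.05 0 0 0 0 0; 1 0.05 0 0 0 0 0; 1 0.05 0 0 0 0 0; 1 0.05 0 0 0 0 0; 1 0.05 0 0 0 0 0; 1 0.05 0 0 0 0 0")

```text
clock: 18.82
tcp_pos: [0.5026, 0.0036, 0.2142]
tool_rot: [-0.001, 0.999, 0.04, 0.001]
ft_force: [-6.5, -0.2, 3.1]
opening: 0.0206
```

```bash
python3 - <<'E'
from m import *
S=ctrl.snapshot("scene");crop(S,"s11",255,120,365,220,6);W=ctrl.snapshot("wrist");cv2.imwrite("pics/w11.png",W["img"][:,:,::-1])
E
```

```text
(no output)
```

View pics/s11.png

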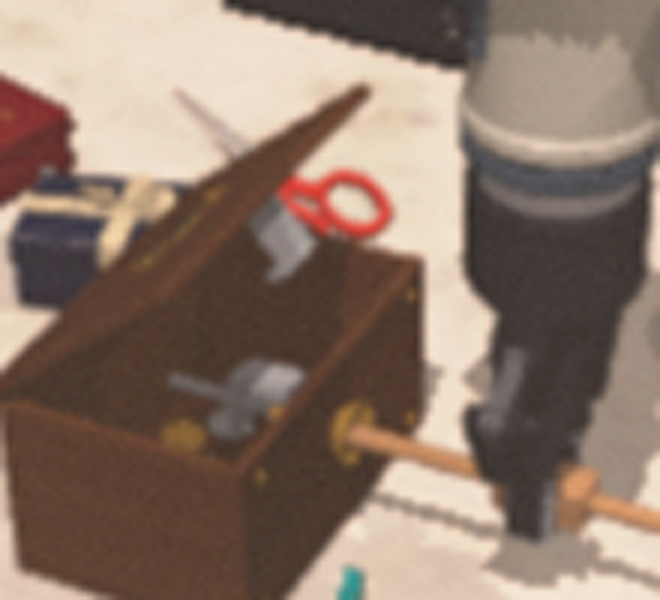

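View pics/w11.png

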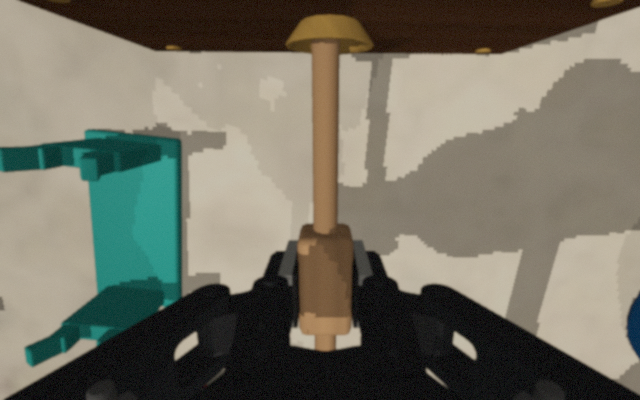

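```bash
python3 - <<'E'
from m import *
S=ctrl.snapshot("scene")
for a in (.4,.5,.6,.7):
    d=.12-.12*np.cos(a);print(a,(proj(S,np.array([.6065,-.0765,.102+.12*np.sin(a)])+d*np.array([.997,.08,0]))-[255,120]+.5)*6)
E
python3 f.py
```

```text
0.4 [405.7452 158.0744]
0.5 [395.2213 134.6118]
0.6 [382.4628 111.5653]
0.7 [367.5973  89.2199]
[0.5026 0.0036 0.2142] [-7.7634 -0.6137  2.8283] [-0.0695  0.7952 -0.0201]
```

carry_out(targets="1 -0.3 0 0 0 0 0; 1 -0.8 0 0 0 0 0; 1 -1.5 0 0 0 0 0; 1 -2.3 0 0 0 0 0; 1 -3.2 0 0 0 0 0; 1 -4.2 0 0 0 0 0; 1 -5.2 0 0 0 0 0; 1 -6.2 0 0 0 0 0; 1 -6.2 0 0 0 0 0")

```text
clock: 20.4
tcp_pos: [0.4403, -0.0014, 0.2141]
tool_rot: [-0.001, 0.999, 0.039, 0.001]
ft_force: [0.2, -0.2, 0.1]
opening: 0.0209
```

```bash
python3 - <<'E'
from m import *
S=ctrl.snapshot("scene");crop(S,"s12",240,110,370,220,6);W=ctrl.snapshot("wrist");cv2.imwrite("pics/w12.png",W["img"][:,:,::-1])
from scipy.spatial.transform import Rotation as R
st=ctrl.state();q=st["tool_rot"];Rm=R.from_quat([q[1],q[2],q[3],q[0]]).as_matrix()
q0=[-0.00103711,0.99865261,0.05186053,0.00154107];R0=R.from_quat([q0[1],q0[2],q0[3],q0[0]]).as_matrix()
print(st["tcp_pos"],Rm.T@(np.array([.4639,.2593,.2063])-st["tcp_pos"])*100,np.degrees(R.from_matrix(Rm.T@R0).as_rotvec()))
E
python3 f.py
```

```text
[ 0.4408 -0.0014  0.2142] [  4.3568 -25.8003   0.8386] [ 0.0393  0.0317 -1.4115]
[ 0.441  -0.0013  0.214 ] [-0.123   0.1486 -0.4988] [-0.0052  0.0125  0.0322]
```

View pics/s12.png

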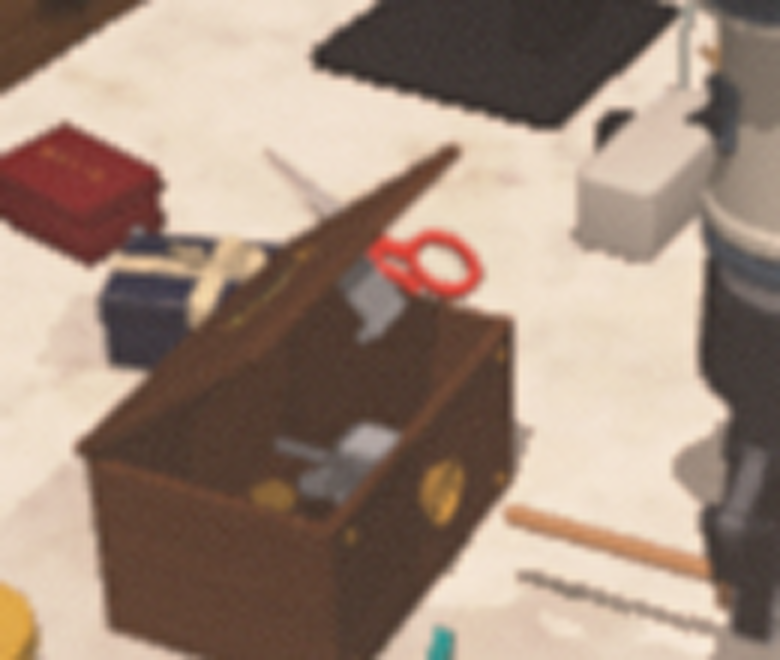

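View pics/w12.png

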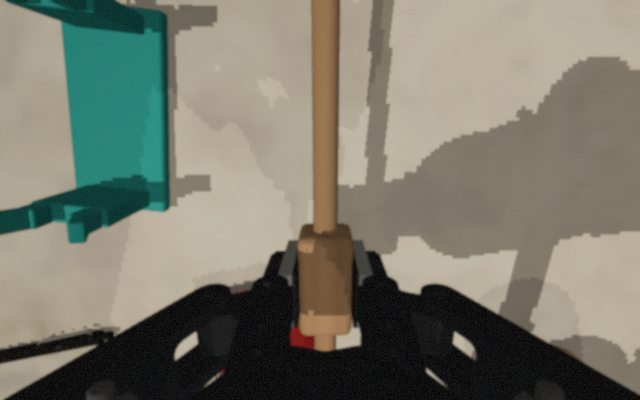

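The lid corner at (370,88) matches the prediction for 0.7 rad (368,89). The dowel is out and sits unshifted in the grip. Carrying it back to hover above the rest.

carry_out(targets="1 0 0 -4 0 0 0; 1 0 0 -9 0 0 0; 1 0.5 -4 -12 0 0 0; 1 1.3 -9 -12 0 0 -0.5; 1 2.2 -14 -12 0 0 -0.8; 1 3 -19 -12 0 0 -1.1; 1 3.8 -23 -12 0 0 -1.4; 1 4.36 -25.8 -12 0 0 -1.4; 1 4.36 -25.8 -8 0 0 -1.4; 1 4.36 -25.8 -4 0 0 -1.4; 1 4.36 -25.8 -3.2 0 0 -1.4; 1 4.36 -25.8 -3.2 0 0 -1.4")

```text
clock: 22.3
tcp_pos: [0.4641, 0.2593, 0.2468]
tool_rot: [-0.001, 0.999, 0.052, 0.001]
ft_force: [0.7, 0.2, -0.5]
opening: 0.0212
```

```bash
cat > g.py <<'E'
from m import *
S=ctrl.snapshot("scene");D=ctrl.snapshot("side")
import sys;n=sys.argv[1]
crop(S,"s"+n,240,190,370,310,6);crop(D,"d"+n,370,165,450,285,5)
W=ctrl.snapshot("wrist");cv2.imwrite(f"pics/w{n}.png",W["img"][:,:,::-1])
from scipy.spatial.transform import Rotation as R
st=ctrl.state();q=st["tool_rot"];Rm=R.from_quat([q[1],q[2],q[3],q[0]]).as_matrix()
q0=[-0.00103711,0.99865261,0.05186053,0.00154107];R0=R.from_quat([q0[1],q0[2],q0[3],q0[0]]).as_matrix()
print(st["tcp_pos"],Rm.T@(np.array([.4639,.2593,.2063])-st["tcp_pos"])*100,np.degrees(R.from_matrix(Rm.T@R0).as_rotvec()),st["ft_force"])
for p in (.1235,-.0661):
    t=st["tcp_pos"]+Rm@[p,0,.1563];print(t,"s",(proj(S,t)-[240,190]+.5)*6,"d",(proj(D,t)-[370,165]+.5)*5)
E
python3 g.py 13
```

```text
[0.4646 0.2594 0.2488] [-0.0901  0.0172  4.2507] [-0.0413 -0.1151 -0.0173] [-0.0932  0.1819 -0.4675]
[0.5882 0.2727 0.0932] s [ 85.3658 329.6902] d [206.1791 395.0072]
[0.3996 0.2531 0.0922] s [578.3936 495.5689] d [232.3409  85.9564]
```

View pics/s13.png

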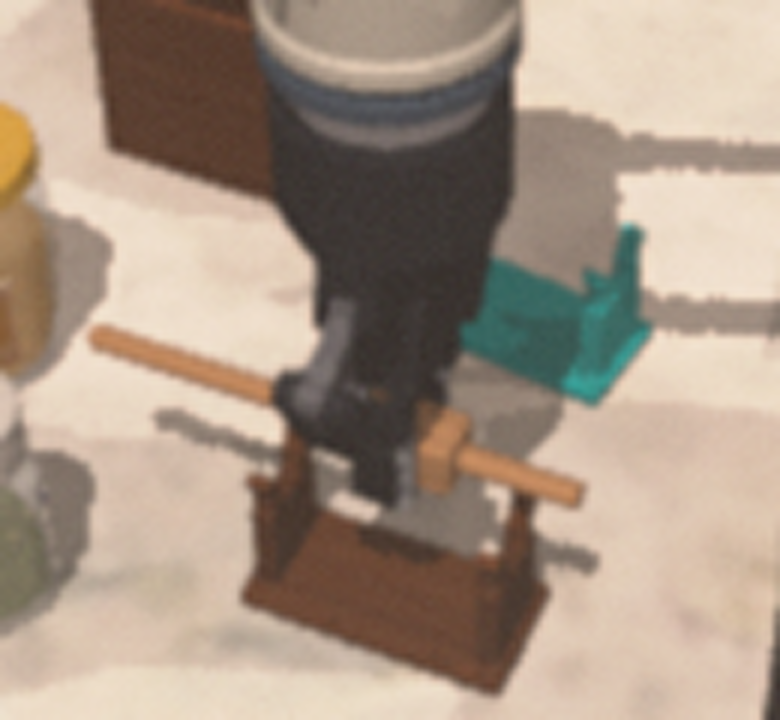

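View pics/d13.png

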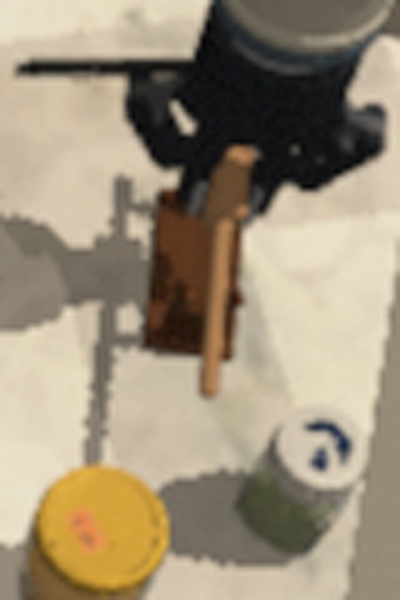

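View pics/w13.png

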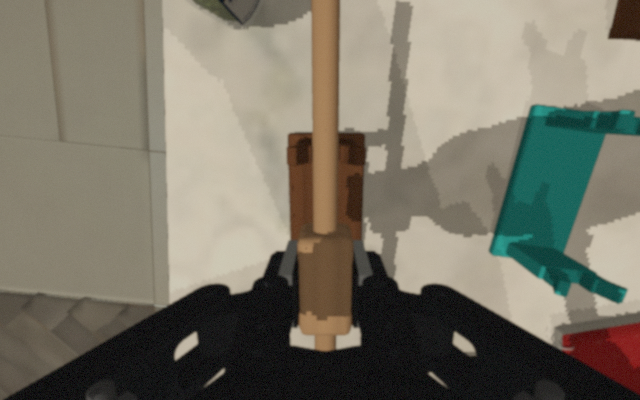

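The dowel hovers level over its rest. The tip is at scene crop (95,335) against a predicted (85,330), so it slipped back 2–3 mm at most, which is harmless. The wrist view shows the rod at 325 centred over the rest (289–365). Lowering it.

carry_out(targets="1 0 0 1 0 0 0; 1 0 0 2 0 0 0; 1 0 0 2.8 0 0 0; 1 0 0 3.4 0 0 0; 1 0 0 3.8 0 0 0; 1 0 0 4.1 0 0 0; 1 0 0 4.1 0 0 0")

```text
clock: 23.32
tcp_pos: [0.4648, 0.2596, 0.2077]
tool_rot: [-0.001, 0.999, 0.052, 0.002]
ft_force: [0.3, -0.7, -0.4]
opening: 0.0207
```

```bash
python3 g.py 14;python3 f.py
```

```text
[0.4649 0.2596 0.2081] [-0.1006  0.0202  0.1842] [-0.0506 -0.1455 -0.02  ] [-0.2804  0.7043 -0.7122]
[0.5886 0.2729 0.0526] s [ 95.8066 408.0856] d [191.8647 428.2813]
[0.4    0.2533 0.0515] s [574.1809 574.8278] d [218.4017 126.1289]
[0.4648 0.2596 0.2079] [-0.4362  0.1573 -0.5373] [-0.0039  0.0142  0.025 ]
```

View pics/s14.png

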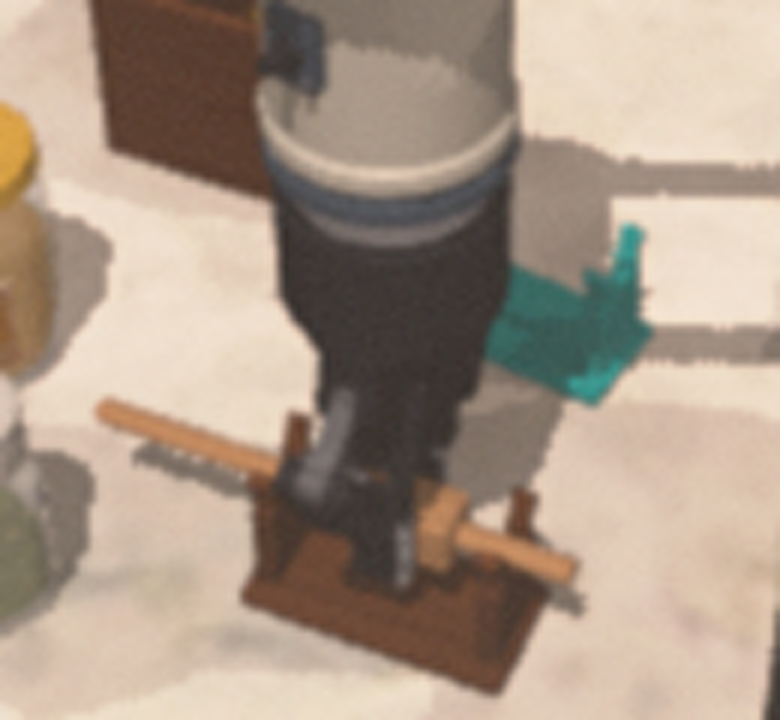

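View pics/w14.png

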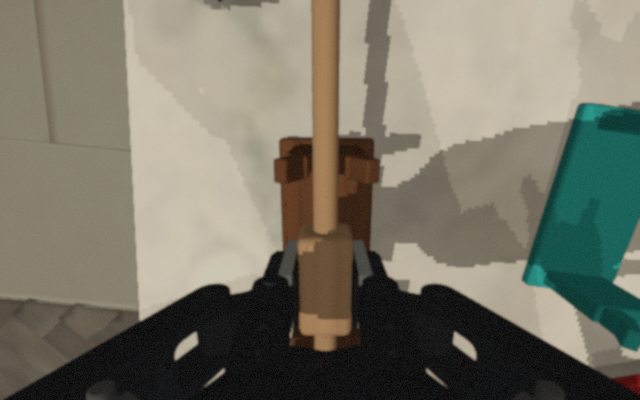

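carry_out(targets="1 0 0 0.1 0 0 0; 1 0 0 0.18 0 0 0; 1 0 0 0.18 0 0 0")

```text
clock: 24.15
tcp_pos: [0.4648, 0.2596, 0.2063]
tool_rot: [-0.002, 0.999, 0.052, 0.003]
ft_force: [-0.8, -0.1, 1.6]
opening: 0.0209
```

carry_out(targets="0.1 0 0 0 0 0 0; 0.1 0 0 0 0 0 0; 0 0 0 0 0 0 0; 0 0 0 0 0 0 0; 0 0 0 0 0 0 0; 0 0 0 0 0 0 0; 0 0 0 0 0 0 0; 0 0 0 0 0 0 0")

```text
clock: 25.15
tcp_pos: [0.4648, 0.2596, 0.2063]
tool_rot: [-0.002, 0.999, 0.052, 0.003]
ft_force: [0.3, -0.3, -0.8]
opening: 0.0855
```

```bash
python3 g.py 15
```

```text
[0.4648 0.2596 0.2063] [-0.095   0.0187  0.0042] [-0.0478 -0.1355 -0.0165] [-0.26    0.1957 -0.0791]
[0.5885 0.2729 0.0507] s [ 96.4974 411.5401] d [191.2272 429.5579]
[0.3999 0.2533 0.0497] s [574.2786 578.2222] d [217.7703 127.6969]
```

View pics/w15.png

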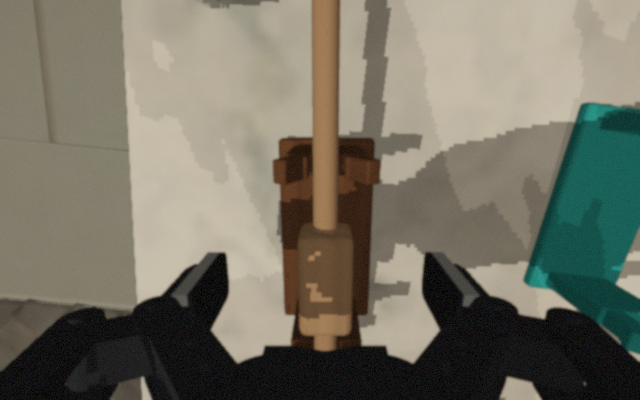

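The wrist view shows the dowel released and lying in the grooves at (325,280), with the fingers clear. Retreating upward.

carry_out(targets="0 0 0 -3 0 0 0; 0 0 0 -7 0 0 0; 0 0 0 -12 0 0 0; 0 0 0 -13 0 0 0; 0 0 0 -13 0 0 0; 0 0 0 -13 0 0 0")

```text
clock: 26.05
tcp_pos: [0.464, 0.2591, 0.3342]
tool_rot: [-0.001, 0.999, 0.052, 0.001]
ft_force: [-0.1, -0.6, -0.4]
opening: 0.0854
```

```bash
python3 g.py 16; python3 - <<'E'
from h import *
S=ctrl.snapshot("scene");cv2.imwrite("pics/s17.png",S["img"][:,:,::-1])
E
```

```text
[0.464  0.2591 0.3345] [-0.0428  0.0005 12.8178] [ 0.0102  0.0291 -0.0173] [ 0.5027  0.2906 -0.2698]
[0.5872 0.2722 0.1785] s [ 61.7615 148.4713] d [239.6445 316.5042]
[0.3986 0.2526 0.178 ] s [588.7642 310.3625] d [264.7702  -8.1016]
```

View pics/s17.png

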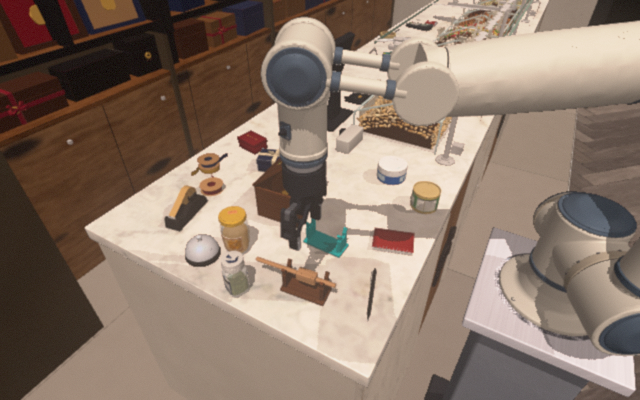

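View pics/w16.png

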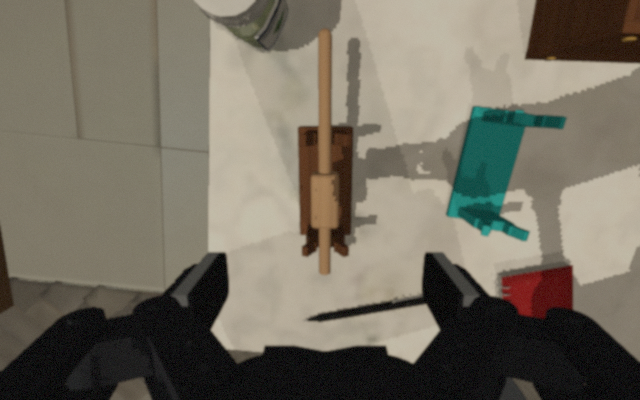

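View pics/s16.png

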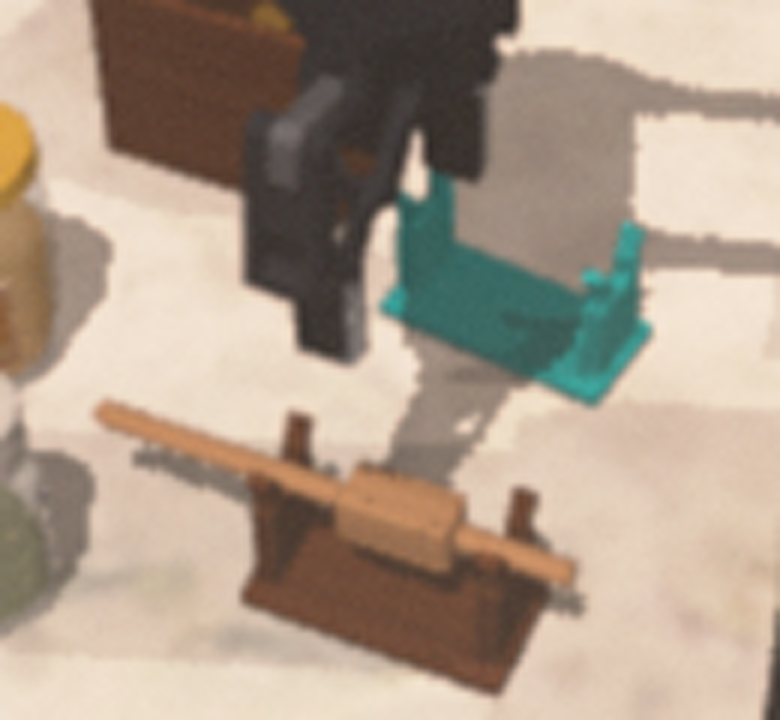

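The dowel is seated: the grip is at wrist (324,200) and the tip at (325,32), against (324,199) and (327,28) at the start. The bystanders stand where they were. One side look at the lid, then hand in.

```bash
python3 - <<'E'
from h import *
D=ctrl.snapshot("side");cv2.imwrite("pics/d18.png",D["img"][:,:,::-1])
E
```

```text
(no output)
```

View pics/d18.png

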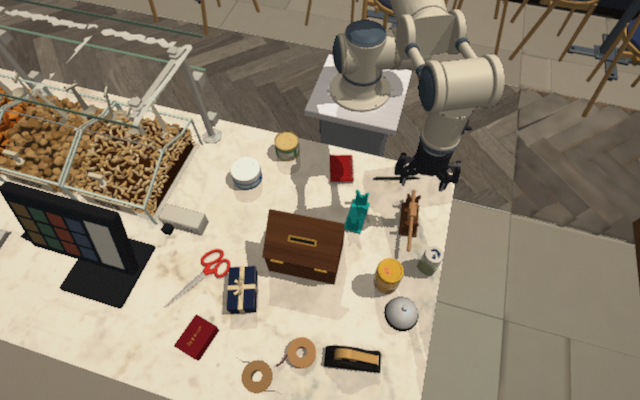

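```bash
python3 - <<'E'
from m import *
D=ctrl.snapshot("side")
for a in (0,.5,.7):
    d=.12-.12*np.cos(a)
    for c in ([.6065,-.0765],[.592,.1025]): print(a,proj(D,np.array([*c,.102+.12*np.sin(a)])+d*np.array([.997,.08,0])))
crop(D,"d19",255,195,355,290,7)
E
```

```text
0 [277.0122 213.3293]
0 [345.0416 226.026 ]
0.5 [272.9288 207.1436]
0.5 [344.9526 220.4787]
0.7 [270.4419 207.847 ]
0.7 [344.2604 221.538 ]
```

View pics/d19.png

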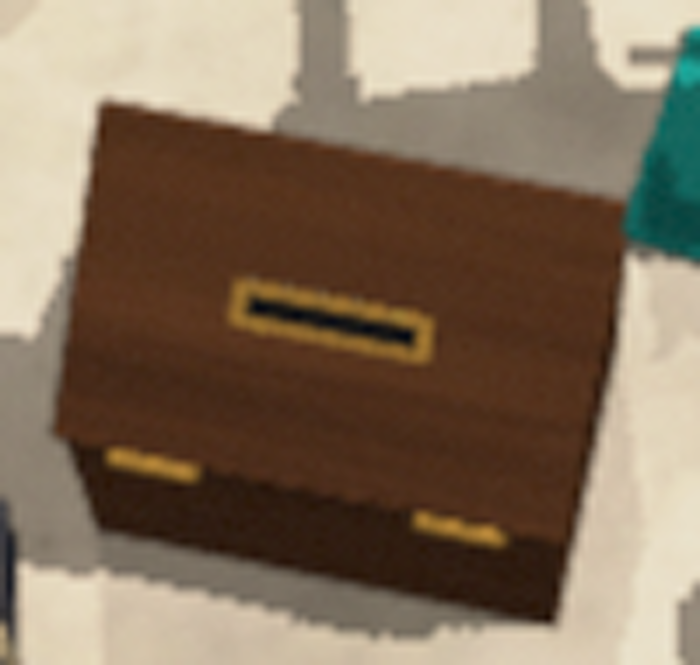

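The lid corner at pixel (269,209) matches the prediction for 0.7 rad (270,208); shut would be (277,213).

```bash
python3 -c "
from rig import ctrl
print(ctrl.job_done())"
```

```text
the job is handed in; nothing more can be done
None
```

The tip box is open, the dowel is back in the grooves of its dark rest, and the job is handed in at about 27 s on the clock. It reports no verdict.

I took the dowel off its rest, fed it through the brass bush and eased off a light touch on the hole's wall. I pressed the latch until the lid rose, waited for it to come fully up, then drew the dowel out and laid it back.

**Last checks:**
- **Lid:** its corner matches full opening (0.7 rad) in both the scene and side views.
- **Dowel:** it lies within about 3 mm of where it started; it had slipped back 2–3 mm in the grip.
- **Force:** the highest wrist reading was 7.8 N along the push, with about 3 N upward from rubbing on the hole's lower edge. The limit is 16 N.
- **Bystanders and fingers:** the jars, pots and tins look unmoved by eye in the views, and the fingers are clear of everything.

**What disagreed:** the two cameras put the rod on opposite sides of the hole's axis (about −1.4 and +2.4 mm). The contact force showed it was on the +y side, so I shifted it 0.8 mm.

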